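# Mount the hub and end cap on the inclined rotator

## Robot

A 6-joint arm with a two-finger parallel gripper is mounted at the origin on a cart in front of the work surface, level with it; the furniture and walls round the work are solid. World frame = base frame: x ahead of the robot, y to its left, z up, the work surface at z = 0. Lengths are in m, angles in rad, forces in N, time in s.
With the tool pointing down it reaches from about 0.35 to 0.775 m from the base axis. Payload 7.3 kg.
Tool frame: the origin (TCP) lies at the very end of the fingers, on their centre line; the grasp point (between the pads) lies 19 mm behind it; x points along the fingers, z is the direction in which the jaws open and shut, and the axes are right-handed (so a half turn about x gives the same grasp; the last joint's range is limited). The gripper opens to 92 mm and grips with 3 to 60 N. Pads are 19 mm wide; open, the fingers measure 130 mm over their backs; the gripper's body (75 mm by 190 mm) begins 47 mm behind the grasp point.
Start: joints at [-1.395, 0.342, 1.524, -0, 1.275, -0.146], TCP at [0.166, -0.498, 0.227] pointing down, gripper open.
Joint ranges: [-2.53, 2.53], [-0.77, 2.02], [0.04, 2.7], [-1, 4.14], [0.28, 2.66], [-3.11, 3.11]. Speed limits (rad/s): [2.57, 2.57, 3.14, 3.14, 3.14, 3.14].

## Interface

Orientations are given as a rotation vector (axis times angle).
In Python, from station import ctrl gives the robot as it stands.
- The arm moves only by the tool apply_moves, never from a script. Its argument "deltas" is text: rows parted by semicolons, each of 4 numbers parted by spaces: the shift along the world's x, y, z in mm, then the turn about the world's z in rad. A call has exactly 10 rows; each row shifts and turns the pose as measured when the row begins; what a row does not reach is not made up. A row lasts 1/8 s, in which the tool goes at most 62.5 mm and 10.7 degrees, less where a joint would pass 70% of its speed; a pose out of reach is approached as far as the arm can. A call with a gripper value outside its range is refused whole. "hand" is the gripper command: -1 is fully open, 1 is shut, values between are in proportion, set as the call begins (left out, the last holds). The fingers move at their own pace and stop on an object; "newtons" is the grip in N (left out, the last holds). Time passes only in rows, so rows that do not move let the fingers close, or fill a call up. It gives the time, the measured TCP pose, the force and the opening at its end, in the units of the state.
- ctrl.read_state(): the state, without advancing time (a new reading comes with each control period).
- ctrl.get_image(name): name is "side" or "top" or "wrist"; returns (picture, depth): 400x640x3 uint8, red, green, blue; 400x640 float32, m along the optical axis (not along the pixel's ray), 0 where there is no reading.
- ctrl.calibration(name): a dict with "fx", "fy", "cx", "cy" (pixels), "eye" and "rotation" of the camera in the world. Camera axes: x right, y up, looking along -z (the intrinsics and any distortion apply to the point x, -y, -z); pixel columns grow to the right and rows downward; lengths in m; the calibration is good to about 2 mm. A picture is of the moment at which its call begins: read the wrist's pose just before it. calibration takes no time and is no camera call; for the wrist camera it gives the pose at the moment of the call.
- ctrl.hand_in(): hands the job in, once; it reports no verdict.
The state is a dict: "clock": time; "joint_pos": joint angles; "joint_vel": joint speeds; "joint_efforts": joint torques, N m; "eef_pos": TCP position; "tool_rot": TCP orientation; "force": force on the tool from outside, world axes, zero at the start; "moment": the same for the moment, N m; "opening": opening from 0.0 (shut) to 1.0 (fully open).
Only numpy, scipy, OpenCV 4.12 (cv2) and the standard library are available. Lean on these libraries where they do the work, as an engineer would, in place of code of your own. Each camera call takes 0.05 s, during which the arm holds its last target. There are 200 camera calls.

## Task

Get the tilted bench rotator ready: first turn its speed knob fully anticlockwise to its stop. Then seat the flanged hub face down on the rotator's slanted drive spigot, and after that seat the flanged end cap face down on top of the hub, each fully home and flush. Set both parts on gently rather than dropping them, and do not disturb the dish, beaker and timer.

Things in the scene. Friction and masses are not known exactly. Their poses are not given: they have to be found in the camera images.
- rotator: White bench rotator, fixed to the desk: flat housing 230 x 140 mm, top of its front deck 56 mm up, raised to 82 mm at the rear. Origin: centre of its underside; x points to its rear (away from the robot), y to its left, z up. The knob is in the front (-x) part, the leaning drive head behind it.
- drive_head: Round drive head of the rotator, leaning 25 degrees from vertical to the rotator's front (robot side), fixed. Origin: centre of its flat seating face (94 mm diameter), 105 mm above the desk; z is the head's axis, out of the face; y is level. On the face stands a steel centring spigot, 40 mm diameter, 11 mm high, its last 4 mm tapered to 33 mm.
- speed_knob (a joint): Angle of the speed knob, about a vertical axis; 0 is the fully anticlockwise stop (seen from above), values grow as it is turned clockwise, up to 4.7 rad. It stays where it is left (friction about 0.03 N m).
- speed_knob_grip (a point): Grip point of the black speed knob, on its axis, 93 mm above the desk. The knob carries an upright bar grip 49 mm long, 14 mm wide, 32 mm tall, its top 7 mm above this point; x of this point lies along the bar (it turns with the knob), z is up. Below the bar is a 52 mm disc, its top 24 mm below this point.
- hub: Loose bare aluminium hub, 0.25 to 0.5 kg, starts on the desk on its mating face. Flange 90 mm diameter x 13 mm; barrel 50 mm diameter, 13 to 51 mm up (grip here); small spigot 30 mm diameter, 51 to 61 mm up, last 4 mm tapered to 24 mm. Round recess in the underside, 43 mm diameter, 12.5 mm deep, fits the drive spigot. Origin: centre of the underside; z along the axis to the small spigot.
- hub_top (a point): Point on the hub's axis at the top face of its barrel, 51 mm above the hub's underside, where the end cap's underside has to sit.
- end_cap: Loose bare aluminium cap, 0.15 to 0.3 kg, starts on the desk on its mating face. Flange 84 mm diameter x 13 mm; slim grooved grip 36 mm diameter, 13 to 50 mm up, flat on top, no spigot. Round recess in the underside, 33 mm diameter, 12.5 mm deep, fits the hub's small spigot. Origin: centre of the underside; z along the axis to the grip.
- dish: Bystander: flat round dish, 60 mm diameter, 15 mm high, loose on the desk; origin at the centre of its underside.
- beaker: Bystander: small clear beaker, 53 mm diameter, 61 mm high, loose on the desk; origin at the centre of its underside.
- timer: Bystander: small white timer, 60 x 66 x 19 mm, loose on the desk; origin at the centre of its underside.
Not all that is in view belongs to the job. Leave any orange look-alike of the hub alone.

How it is judged:
By the outcome, as a careful person would: the job done as asked, in the order asked, and still so for the second after the job is handed in, with the robot touching nothing.
It also fails if it takes over 72 s, if anything falls off the work surface, if the arm or the gripper's body presses on something with over 40 N, if the wrist force passes 120 N, or if a joint passes its speed limit or range.

## Working session

There is one attempt and no reset: what is moved stays moved. The work goes in short steps, Python scripts to look and compute and a tool call to move; the robot and the scene stay as the last step left them, time stands still between calls to the robot, and variables do not carry over. Pictures are saved under pics/ and viewed, about 8 in all and at most 12, crops included, and the job is handed in when it is done.

Besides the shell and the picture viewer there is one more tool, called by a JSON object that holds its "method" and its "body". apply_moves: Moves the arm, as the interface text tells. Its arguments: {"type":"object","properties":{"deltas":{"type":"string"},"hand":{"type":"number"},"newtons":{"type":"number"}},"required":["deltas"]}

```bash
ls; mkdir -p pics; cat > h.py <<'E'
import numpy as np, cv2, json
from station import ctrl
def shot(n):
    c=ctrl.calibration(n); im,d=ctrl.get_image(n)
    return im,d,c
def ray(c,u,v):
    u=np.atleast_1d(u).astype(float);v=np.atleast_1d(v).astype(float)
    K=np.array([[c['fx'],0,c['cx']],[0,c['fy'],c['cy']],[0,0,1]],float)
    D=np.array(c.get('distortion',np.zeros(5)),float)
    p=cv2.undistortPoints(np.stack([u,v],-1).reshape(-1,1,2),K,D).reshape(-1,2)
    r=np.stack([p[:,0],-p[:,1],-np.ones(len(p))],-1)
    return np.array(c['eye'],float), r@np.array(c['rotation']).T
def onz(c,u,v,z):
    e,r=ray(c,u,v); return e+r*((z-e[2])/r[:,2])[:,None]
def cloud(c,d,u,v):
    e,r=ray(c,u,v); return e+r*d[v,u][:,None]
def proj(c,P):
    q=(np.atleast_2d(P)-np.array(c['eye']))@np.array(c['rotation'])
    D=np.array(c.get('distortion',np.zeros(5)),float)
    K=np.array([[c['fx'],0,c['cx']],[0,c['fy'],c['cy']],[0,0,1]],float)
    return cv2.projectPoints(np.stack([q[:,0],-q[:,1],-q[:,2]],-1),np.zeros(3),np.zeros(3),K,D)[0].reshape(-1,2)
def save(n,im): cv2.imwrite('pics/'+n+'.png',cv2.cvtColor(im,cv2.COLOR_RGB2BGR))
E
python3 - <<'E'
from h import *
for n in('top','side'):
    im,d,c=shot(n); save(n+'0',im); np.savez('pics/'+n+'0.npz',im=im,d=d); print(n,c)
print(ctrl.calibration('wrist')); print(ctrl.read_state())
E
```

```text
pics
top {'fx': 370.7209378256543, 'fy': 370.7209378256543, 'cx': 323.83479138775834, 'cy': 194.28840952309744, 'eye': array([0.37213086, 0.04425677, 1.0710239 ]), 'rotation': array([ 0.13216702, -0.13107529, -1.53800885])}
side {'fx': 371.75977360797464, 'fy': 371.75977360797464, 'cx': 322.8423252140756, 'cy': 200.9463994973031, 'eye': array([0.56604276, 0.86233024, 0.49407462]), 'rotation': array([0.02431998, 1.65829467, 2.63420875])}
{'fx': 345.76417680211307, 'fy': 345.76417680211307, 'cx': 313.4637738418084, 'cy': 194.76905207801036, 'eye': array([ 0.24313866, -0.47327342,  0.3831224 ]), 'rotation': array([-0.25927808,  0.18835263, -1.23879487])}
{'clock': 0.1, 'joint_pos': array([-1.39501733e+00,  3.42652433e-01,  1.52489654e+00,  5.64526454e-08,
        1.27538772e+00, -1.45980001e-01]), 'joint_vel': array([ 1.37218475e-03, -1.84513120e-03, -2.30148591e-03,  7.22138362e-04,
        7.36355843e-05,  1.16986098e-03]), 'joint_efforts': array([ 1.64430250e-03, -4.32003272e+01, -2.44695854e+01,  7.18610385e-02,
        5.25774679e-02, -5.61331785e-05]), 'eef_pos': array([ 0.16599338, -0.49770075,  0.22612348]), 'tool_rot': array([ 0.96990017,  1.34539937, -0.96834854]), 'force': array([0.02551396, 1.12761687, 0.42872628]), 'moment': array([0.01333861, 0.03428609, 0.01030175]), 'opening': 0.9975599878518532}
```

View pics/top0.png

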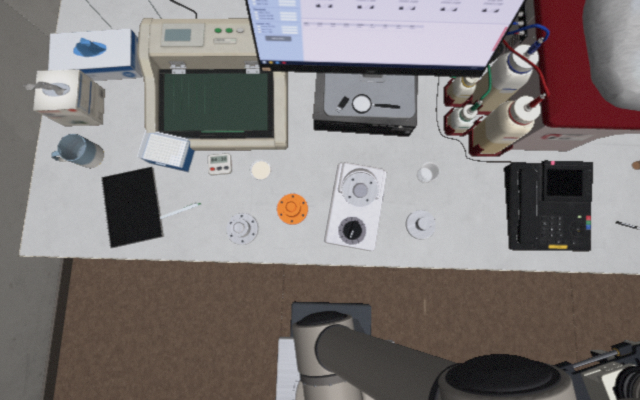

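View pics/side0.png

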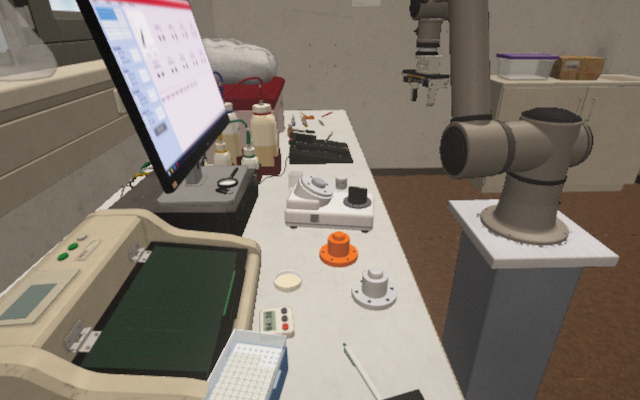

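```bash
sed -i "s/    c=ctrl.calibration(n); im,d/    c=cal(n); im,d/; s/^def shot/def cal(n):\n    c=ctrl.calibration(n); c['rotation']=cv2.Rodrigues(np.array(c['rotation'],float))[0]; return c\ndef shot/" h.py
python3 - <<'E'
from h import *
z=np.load('pics/top0.npz'); im,d=z['im'],z['d']; c=cal('top')
def roi(u0,u1,v0,v1):
    u,v=[a.ravel() for a in np.meshgrid(range(u0,u1),range(v0,v1))]
    P=cloud(c,d,u,v); return u,v,P
u,v,P=roi(165,200,230,240); print('desk z',np.median(P[:,2]),P[:,2].std())
for n,b in dict(hub=(222,262,208,248),cap=(400,442,203,243),dish=(245,275,155,185),beaker=(412,445,158,188),timer=(203,237,148,180),orange=(272,312,188,228)).items():
    u,v,P=roi(*b); Z=P[:,2]
    for lo,hi in((.006,.02),(.03,.075)):
        m=(Z>lo)&(Z<hi)
        if m.sum()>5:
            pts=P[m][:,:2].astype(np.float32); (x,y),r=cv2.minEnclosingCircle(pts)
            print(n,lo,m.sum(),'med',np.median(P[m],0).round(3),'circ',round(x,3),round(y,3),round(r,4),'zmax',Z.max().round(3))
u,v,P=roi(315,395,150,260); Z=P[:,2]
m=(Z>.045)&(Z<.068); print('deck',cv2.minAreaRect(P[m][:,:2].astype(np.float32)),np.median(Z[m]))
m=(Z>.03); R=cv2.minAreaRect(P[m][:,:2].astype(np.float32)); print('all',R,Z.max())
m=(v>212)&(Z>.085)&(Z<.115); print('knob bar',cv2.minAreaRect(P[m][:,:2].astype(np.float32)),m.sum())
m=(v<210)&(Z>.08); Q=P[m]; print('head',Q.mean(0),m.sum(),cv2.minAreaRect(Q[:,:2].astype(np.float32)))
crop=cv2.resize(im[145:265,205:450],None,fx=3.2,fy=3.2,interpolation=cv2.INTER_CUBIC); save('crop1',crop)
E
```

```text
desk z 0.0013242259811424573 0.09864072248170623
hub 0.006 495 med [0.442 0.271 0.014] circ 0.457 0.272 0.0574 zmax 1.071
hub 0.03 279 med [0.446 0.276 0.053] circ 0.447 0.279 0.0249 zmax 1.071
cap 0.006 511 med [ 0.47  -0.224  0.013] circ 0.467 -0.237 0.0504 zmax 1.071
cap 0.03 151 med [ 0.473 -0.228  0.049] circ 0.474 -0.23 0.0184 zmax 1.071
dish 0.006 335 med [0.619 0.237 0.016] circ 0.619 0.229 0.0468 zmax 1.071
beaker 0.006 52 med [ 0.622 -0.251  0.013] circ 0.619 -0.247 0.025 zmax 1.071
beaker 0.03 170 med [ 0.623 -0.251  0.05 ] circ 0.619 -0.246 0.0269 zmax 1.071
timer 0.006 467 med [0.636 0.357 0.017] circ 0.65 0.359 0.0569 zmax 1.071
timer 0.03 28 med [0.676 0.354 0.032] circ 0.676 0.355 0.0461 zmax 1.071
orange 0.006 491 med [0.502 0.136 0.013] circ 0.508 0.138 0.046 zmax 1.071
orange 0.03 262 med [0.506 0.138 0.053] circ 0.507 0.139 0.025 zmax 1.071
deck ((0.5158457159996033, -0.04136199504137039), (0.14042536914348602, 0.22860769927501678), 81.38219451904297) 0.05613530796403399
all ((0.4957771897315979, -0.03827500343322754), (0.1407817304134369, 0.26889368891716003), 81.53641510009766) 1.0710238953566116
knob bar ((0.4460947513580322, -0.030271802097558975), (0.013802996836602688, 0.048399124294519424), 69.7899398803711) 103
head [ 0.56459979 -0.0469682   0.11274976] 1422 ((0.49309447407722473, -0.034739769995212555), (0.11217106878757477, 0.26628604531288147), 79.6959457397461)
```

View pics/crop1.png

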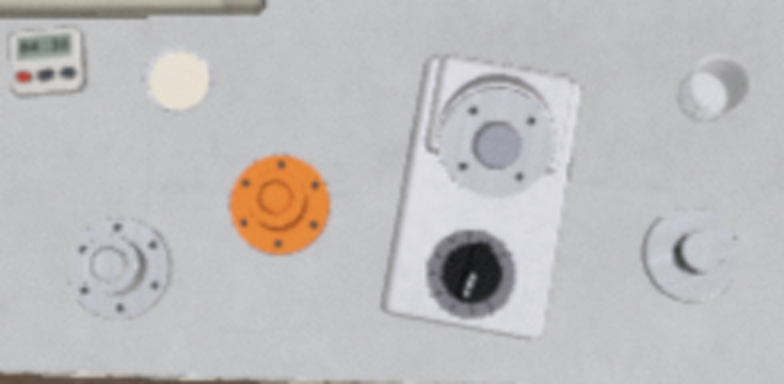

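```bash
python3 - <<'E'
from h import *
z=np.load('pics/top0.npz'); im,d=z['im'],z['d']; c=cal('top')
u,v=[a.ravel() for a in np.meshgrid(range(315,400),range(150,262))]
P=cloud(c,d,u,v); Z=P[:,2]; ok=(Z>.02)&(Z<.16)&(P[:,0]>.38)
R=cv2.minAreaRect(P[ok&(Z<.095)][:,:2].astype(np.float32)); print(R)
for yaw in (np.radians(R[2]-90),):
    ex=np.array([np.cos(yaw),np.sin(yaw),0]); ey=np.array([-ex[1],ex[0],0]); ez=np.array([0,0,1.])
    t=np.radians(25); a=-np.sin(t)*ex+np.cos(t)*ez; hx=np.cos(t)*ex+np.sin(t)*ez
    C=np.array([.565,-.047,.105])
    for i in range(4):
        L=(P-C)@np.array([hx,ey,a]).T; r=np.hypot(L[:,0],L[:,1])
        f=ok&(r<.055)&(abs(L[:,2])<.004)&(Z>.0835); s=ok&(r<.022)&(abs(L[:,2]-.011)<.003)
        (x,y),rr=cv2.minEnclosingCircle(L[f][:,:2].astype(np.float32))
        h=np.median(L[f&(r>.024)&(r<.044)][:,2]); sc=L[s].mean(0)
        print('face circ',x,y,rr,'h',h,'spig',sc,s.sum(), np.ptp(L[s],0))
        C=C+hx*(sc[0])+ey*(sc[1])+a*h*.9
    A=np.c_[P[f&(r>.024)&(r<.044)]]; n=np.linalg.svd(A-A.mean(0))[2][2]; n*=np.sign(n[2])
    print('C',C,'normal',n,'tilt',np.degrees(np.arccos(n[2])),'yaw',np.degrees(np.arctan2(-n[1],-n[0])),'rect yaw',np.degrees(yaw))
print('tool',cv2.Rodrigues(ctrl.read_state()['tool_rot'])[0].round(3))
E
```

```text
((0.5159838795661926, -0.04083980619907379), (0.14141200482845306, 0.22867096960544586), 81.29661560058594)
face circ -0.009967491962015629 -0.0013755192048847675 0.04933417961001396 h 0.002936742337770005 spig [0.00184876 0.00066    0.01111975] 26 [0.03565356 0.03720562 0.00589369]
face circ -0.013505798764526844 -0.002061777515336871 0.046783462166786194 h 0.0024485932552037347 spig [-0.0078828   0.00022933  0.01232835] 68 [0.02794519 0.03678247 0.0058079 ]
face circ -0.0056230006739497185 -0.0022911119740456343 0.04678346589207649 h 0.0009649926327002043 spig [-0.00403268 -0.00178922  0.01118649] 136 [0.03605422 0.03654062 0.00565148]
face circ -0.0015903214225545526 -0.0005018881056457758 0.04678346589207649 h 0.00020025812943880956 spig [-0.00126004 -0.00101543  0.01074239] 148 [0.03855018 0.03654062 0.00575887]
C [ 0.55209998 -0.04696287  0.10555627] normal [-0.41957976  0.06309644  0.90552287] tilt 25.10620310854541 yaw -8.552061842188541 rect yaw -8.703384399414062
tool [[-0.     0.949  0.316]
 [ 0.001  0.316 -0.949]
 [-1.     0.    -0.001]]
```

{"method": "apply_moves", "body": {"deltas": "31 52 0 -0.075;31 52 0 -0.075;31 52 0 -0.075;31 52 0 -0.075;31 52 0 -0.075;31 52 0 -0.075;31 52 -20 -0.075;31 52 -20 -0.075;31 52 -20 -0.075;0 0 0 0", "hand": 0.1, "newtons": 20}}

```text
clock: 1.35
eef_pos: [0.445, -0.0215, 0.1648]
tool_rot: [1.486, 1.005, -1.48]
force: [-0.2, -0.8, -0.1]
opening: 0.449
```

```bash
cat >> h.py <<'E'
def st():
    s=ctrl.read_state(); R=cv2.Rodrigues(s['tool_rot'])[0]
    print('t',round(s['clock'],2),'tcp',s['eef_pos'].round(4),'jaw deg',np.degrees(np.arctan2(R[1,2],R[0,2])).round(1),'down',R[:,0].round(3),'F',s['force'].round(1),'M',s['moment'].round(3),'op',round(s['opening']*92,1),'j6',s['joint_pos'][5].round(2)); return s
E
python3 - <<'E'
from h import *
st(); im,d,c=shot('wrist'); save('w1',im)
u,v=[a.ravel() for a in np.meshgrid(range(640),range(400))]
P=cloud(c,d,u,v); m=(d.ravel()>0)&(abs(P[:,0]-.446)<.035)&(abs(P[:,1]+.03)<.035)&(P[:,2]>.09)&(P[:,2]<.108)
print(m.sum(),cv2.minAreaRect(P[m][:,:2].astype(np.float32)),P[m].mean(0))
E
```

```text
t 1.35 tcp [ 0.445  -0.0215  0.1648] jaw deg -111.7 down [ 0.003  0.002 -1.   ] F [-0.2 -0.8 -0.1] M [0.023 0.1   0.033] op 41.3 j6 1.73
1416 ((0.44838669896125793, -0.034591659903526306), (0.013830689713358879, 0.048908717930316925), 69.42384338378906) [ 0.44992871 -0.03517622  0.0983102 ]
```

View pics/w1.png

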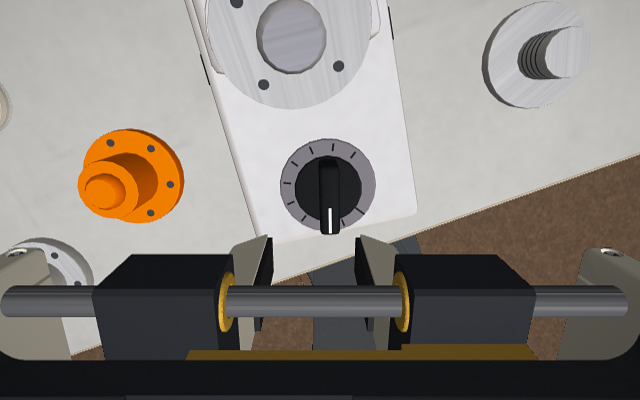

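{"method": "apply_moves", "body": {"deltas": "2 -6 -15 0.03;0 -5 -25 0;0 0 -25 0;0 0 -22 0;0 0 0 0;0 0 0 0;0 0 0 0;0 0 0 0;0 0 0 0;0 0 0 0"}}

```text
clock: 2.65
eef_pos: [0.4474, -0.042, 0.0816]
tool_rot: [1.469, 1.011, -1.456]
force: [0.2, -0.6, 1.0]
opening: 0.452
```

```bash
python3 - <<'E'
from h import *
st(); im,d,c=shot('wrist'); save('w2',im)
u,v=[a.ravel() for a in np.meshgrid(range(640),range(400))]
P=cloud(c,d,u,v); m=(d.ravel()>0)&(abs(P[:,0]-.446)<.035)&(abs(P[:,1]+.03)<.035)&(P[:,2]>.09)&(P[:,2]<.108)
print(m.sum(),cv2.minAreaRect(P[m][:,:2].astype(np.float32)),P[m].mean(0))
E
```

```text
t 2.65 tcp [ 0.4474 -0.042   0.0816] jaw deg -110.3 down [ 0.011 -0.003 -1.   ] F [ 0.2 -0.6  1. ] M [0.117 0.076 0.003] op 41.5 j6 1.66
2996 ((0.45154425501823425, -0.03998534753918648), (0.0514107272028923, 0.047104183584451675), 13.140480041503906) [ 0.45859922 -0.03456874  0.09844306]
```

{"method": "apply_moves", "body": {"deltas": "0 9 -4 0;0 0 0 0;0 0 0 0;0 0 0 0;0 0 0 0;0 0 0 0;0 0 0 0;0 0 0 0.1;0 0 0 0.15;0 0 0 0.15", "hand": 1, "newtons": 15}}

```text
clock: 3.95
eef_pos: [0.4467, -0.0335, 0.0772]
tool_rot: [1.169, 1.228, -1.158]
force: [-0.2, -0.7, 0.3]
opening: 0.151
```

```bash
python3 -c "
from h import *
st()"
```

```text
t 3.95 tcp [ 0.4467 -0.0335  0.0772] jaw deg -86.6 down [ 0.011 -0.001 -1.   ] F [-0.2 -0.7  0.3] M [-0.04   0.162 -0.016] op 13.9 j6 1.26
```

{"method": "apply_moves", "body": {"deltas": "0 0 0 0.16;0 0 0 0.16;0 0 0 0.16;0 0 0 0.16;0 0 0 0.16;0 0 0 0.16;0 0 0 0.16;0 0 0 0.16;0 0 0 0.16;0 0 0 0.1"}}

```text
clock: 5.2
eef_pos: [0.4474, -0.0294, 0.0763]
tool_rot: [-0.027, 1.569, 0.063]
force: [0.1, 17.3, 5.8]
opening: 0.512
```

```bash
python3 -c "
from h import *
st()"
```

```text
t 5.2 tcp [ 0.4474 -0.0294  0.0763] jaw deg 3.3 down [ 0.001  0.023 -1.   ] F [ 0.1 17.3  5.8] M [ 2.668  0.069 -1.006] op 47.1 j6 -0.33
```

{"method": "apply_moves", "body": {"deltas": "0 0 0 0;0 0 0 0;0 0 0 0;0 0 20 0;0 0 25 0;0 0 30 0;0 0 20 0;0 0 0 0;0 0 0 0;0 0 0 0", "hand": -0.6}}

```text
clock: 6.45
eef_pos: [0.4461, -0.0296, 0.1719]
tool_rot: [-0.026, 1.572, 0.063]
force: [0.4, 1.2, -0.3]
opening: 0.801
```

```bash
python3 - <<'E'
from h import *
st(); im,d,c=shot('wrist'); save('w3',im)
u,v=[a.ravel() for a in np.meshgrid(range(640),range(400))]
P=cloud(c,d,u,v); m=(d.ravel()>0)&(abs(P[:,0]-.446)<.04)&(abs(P[:,1]+.03)<.04)&(P[:,2]>.09)&(P[:,2]<.108)
print(m.sum(),cv2.minAreaRect(P[m][:,:2].astype(np.float32)),P[m].mean(0))
E
```

```text
t 6.45 tcp [ 0.4461 -0.0296  0.1719] jaw deg 3.2 down [-0.003  0.023 -1.   ] F [ 0.4  1.2 -0.3] M [-0.06  -0.12  -0.036] op 73.7 j6 -0.32
1409 ((0.4476291239261627, -0.033988021314144135), (0.049319613724946976, 0.014779670163989067), 30.911161422729492) [ 0.44763153 -0.03244627  0.0979316 ]
```

View pics/w3.png

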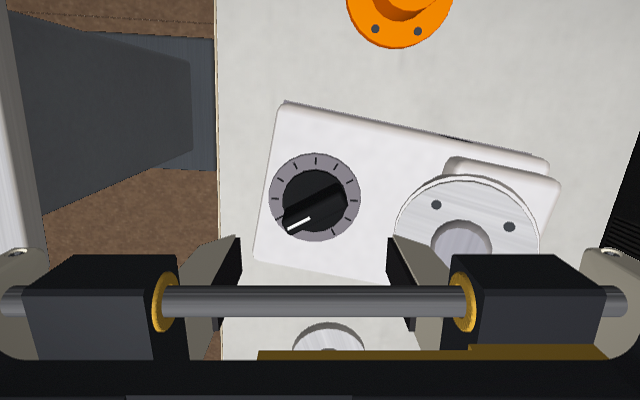

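{"method": "apply_moves", "body": {"deltas": "1 -3 0 -0.155;0 0 0 -0.155;0 0 0 -0.155;0 0 -10 -0.155;0 0 -20 -0.155;0 0 -20 -0.155;0 0 -20 -0.155;0 0 -15 0;0 0 -5 0;0 0 0 0", "hand": 0.1}}

```text
clock: 7.75
eef_pos: [0.4441, -0.032, 0.0736]
tool_rot: [0.847, 1.406, -0.812]
force: [0.1, -0.4, 0.6]
opening: 0.449
```

```bash
python3 -c "
from h import *
st()"
```

```text
t 7.75 tcp [ 0.4441 -0.032   0.0736] jaw deg -61.0 down [ 0.011  0.018 -1.   ] F [ 0.1 -0.4  0.6] M [0.062 0.028 0.012] op 41.3 j6 0.79
```

{"method": "apply_moves", "body": {"deltas": "3 0 4 0;0 0 0 0;0 0 0 0;0 0 0 0;0 0 0 0;0 0 0 0;0 0 0 0;0 0 0 0.03;0 0 0 0.03;0 0 0 0.03", "hand": 1, "newtons": 20}}

```text
clock: 9.0
eef_pos: [0.4484, -0.0324, 0.0792]
tool_rot: [0.775, 1.433, -0.738]
force: [-0.5, -1.1, -0.4]
opening: 0.152
```

```bash
python3 -c "
from h import *
st()"
```

```text
t 9.0 tcp [ 0.4484 -0.0324  0.0792] jaw deg -55.6 down [ 0.013  0.019 -1.   ] F [-0.5 -1.1 -0.4] M [-0.322  0.055 -0.559] op 14.0 j6 0.69
```

{"method": "apply_moves", "body": {"deltas": "0 0 0 0;0 0 0 0;0 0 30 0;0 0 40 0;0 30 20 -0.1;0 50 0 -0.13;0 55 0 -0.13;0 55 0 -0.13;0 50 0 -0.13;0 40 0 -0.12", "hand": -1}}

```text
clock: 10.25
eef_pos: [0.4478, 0.2542, 0.1734]
tool_rot: [1.349, 1.112, -1.308]
force: [0.6, -0.1, 0.9]
opening: 1.0
```

{"method": "apply_moves", "body": {"deltas": "0 20 0 0;0 10 0 0;0 0 0 0;0 0 0 0;0 0 0 0;0 0 0 0;0 0 0 0;0 0 0 0;0 0 0 0;0 0 0 0"}}

```text
clock: 11.5
eef_pos: [0.4473, 0.2848, 0.1732]
tool_rot: [1.348, 1.112, -1.308]
force: [0.6, -0.1, 0.5]
opening: 0.995
```

```bash
cat >> h.py <<'E'
def wcloud(name=None):
    im,d,c=shot('wrist')
    if name: save(name,im)
    u,v=[a.ravel() for a in np.meshgrid(range(640),range(400))]
    P=cloud(c,d,u,v); P=P[d.ravel()>0]; return im,c,P
E
python3 - <<'E'
from h import *
st(); im,c,P=wcloud('w4')
for z0,z1,n in((.045,.066,'top'),(.048,.054,'barrel top'),(.057,.066,'spigot'),(.009,.017,'flange')):
    m=(np.hypot(P[:,0]-.447,P[:,1]-.279)<.06)&(P[:,2]>z0)&(P[:,2]<z1)
    print(n,m.sum(),cv2.minEnclosingCircle(P[m][:,:2].astype(np.float32)) if m.sum() else 0)
b=(np.hypot(P[:,0]-.446,P[:,1]+.032)<.04)&(P[:,2]>.09)&(P[:,2]<.105)
print('bar',b.sum(),cv2.minAreaRect(P[b][:,:2].astype(np.float32)) if b.sum()>9 else 0)
E
```

```text
t 11.5 tcp [0.4473 0.2848 0.1732] jaw deg -99.5 down [ 0.026  0.005 -1.   ] F [ 0.6 -0.1  0.5] M [0.019 0.051 0.033] op 91.6 j6 2.17
top 2618 ((0.44785717129707336, 0.27560752630233765), 0.025029757991433144)
barrel top 1618 ((0.4478769600391388, 0.2756071090698242), 0.025049036368727684)
spigot 852 ((0.4484058916568756, 0.27554938197135925), 0.014604623429477215)
flange 3834 ((0.4480269253253937, 0.27572935819625854), 0.045071881264448166)
bar 0 0
```

View pics/w4.png

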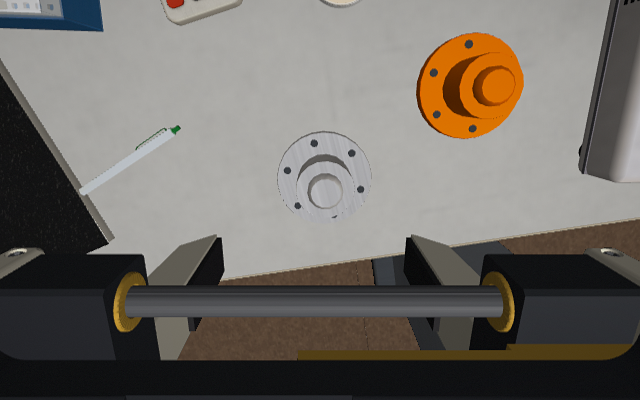

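{"method": "apply_moves", "body": {"deltas": "0 -4 -20 0;0 -4 -30 0;0 0 -30 0;0 0 -30 0;0 0 -22 0;0 0 -15 0;0 0 -6 0;0 0 0 0;0 0 0 0;0 0 0 0"}}

```text
clock: 12.8
eef_pos: [0.4494, 0.278, 0.0185]
tool_rot: [1.353, 1.111, -1.301]
force: [-0.2, -0.7, -0.0]
opening: 1.001
```

```bash
python3 -c "
from h import *
st()"
```

```text
t 12.8 tcp [0.4494 0.278  0.0185] jaw deg -99.5 down [ 0.033  0.008 -0.999] F [-0.2 -0.7 -0. ] M [0.07  0.023 0.039] op 92.1 j6 2.15
```

{"method": "apply_moves", "body": {"deltas": "0 0 0 0;0 0 0 0;0 0 0 0;0 0 0 0;0 0 0 0;0 0 0 0;0 0 0 0;0 0 0 0;0 0 0 0;0 0 0 0", "hand": 1, "newtons": 8}}

```text
clock: 14.05
eef_pos: [0.4498, 0.278, 0.0194]
tool_rot: [1.353, 1.11, -1.299]
force: [-0.6, 0.0, 1.3]
opening: 0.544
```

{"method": "apply_moves", "body": {"deltas": "-3.4 0.5 3.8 0;-3.7 0.6 3.5 0;-4 0.6 3.1 0;-4.2 0.6 2.7 0;-4.4 0.7 2.4 0;-1.8 0.3 0.8 0;0 0 0 0;0 0 0 0;0 0 0 0;0 0 0 0"}}

```text
clock: 15.3
eef_pos: [0.4255, 0.2813, 0.0357]
tool_rot: [1.352, 1.111, -1.302]
force: [-0.2, -0.6, -3.2]
opening: 0.544
```

```bash
python3 - <<'E'
from h import *
st(); im,d,c=shot('side'); uv=proj(c,[.43,.28,.03])[0].astype(int); print(uv)
cr=im[uv[1]-80:uv[1]+80,uv[0]-110:uv[0]+110]; save('s2',cv2.resize(cr,None,fx=3.5,fy=3.5,interpolation=cv2.INTER_CUBIC))
E
```

```text
t 15.3 tcp [0.4255 0.2813 0.0357] jaw deg -99.5 down [ 0.031  0.007 -0.999] F [-0.2 -0.6 -3.2] M [0.026 0.091 0.023] op 50.1 j6 2.18
[382 284]
```

View pics/s2.png

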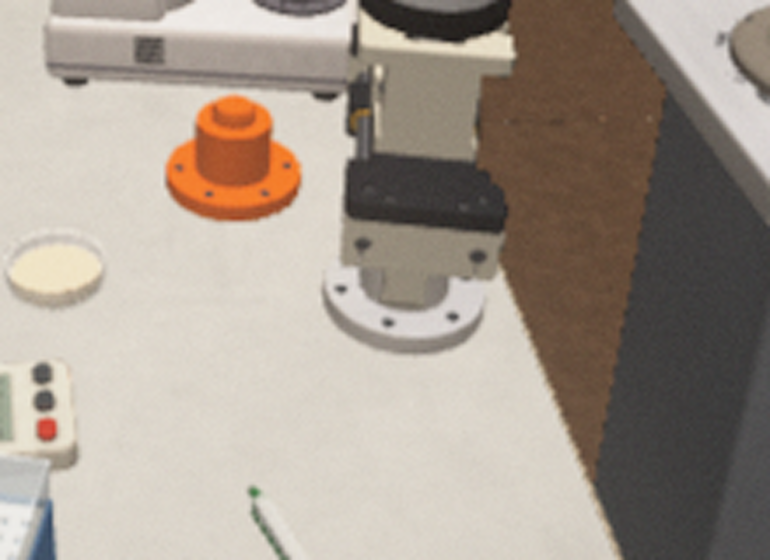

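```bash
cat >> h.py <<'E'
def tiltfit(name,cen,rad,zlo,zhi,tilt0=25,yaw=-8.6,tol=.004):
    "largest plane among points near cen: RANSAC"
    im,d,c=shot(name); u,v=[a.ravel() for a in np.meshgrid(range(640),range(400))]
    P=cloud(c,d,u,v); P=P[(d.ravel()>0)&(np.linalg.norm(P-cen,axis=1)<rad)&(P[:,2]>zlo)&(P[:,2]<zhi)]
    rng=np.random.default_rng(0); best=None
    for i in range(1500):
        A=P[rng.choice(len(P),3,False)]; n=np.cross(A[1]-A[0],A[2]-A[0]); l=np.linalg.norm(n)
        if l<1e-4: continue
        n/=l; n*=np.sign(n[2]); 
        if n[2]<.7: continue
        m=abs((P-A[0])@n)<.0015
        if best is None or m.sum()>best.sum(): best=m
    Q=P[best]; n=np.linalg.svd(Q-Q.mean(0))[2][2]; n*=np.sign(n[2])
    print(name,len(P),len(Q),'tilt',np.degrees(np.arccos(n[2])).round(1),'lean dir',np.degrees(np.arctan2(n[1],n[0])).round(1),'mean',Q.mean(0).round(4)); return n,Q
E
python3 - <<'E'
from h import *
tiltfit('side',np.array([.43,.28,.02]),.06,.006,.05)
tiltfit('wrist',np.array([.43,.28,.02]),.06,.006,.05)
E
```

```text
side 819 477 tilt 0.1 lean dir 75.2 mean [0.4277 0.2998 0.0319]
wrist 9425 6798 tilt 0.2 lean dir -23.1 mean [0.4497 0.2763 0.0281]
```

{"method": "apply_moves", "body": {"deltas": "0 0 20 0;0 0 35 0;0 -10 40 0;10 -35 25 0;20 -50 15 0;22 -52 0 0;22 -52 0 0;22 -52 0 0;18 -45 0 0;10 -30 0 0", "newtons": 15}}

```text
clock: 16.7
eef_pos: [0.5503, -0.0539, 0.1751]
tool_rot: [1.348, 1.112, -1.297]
force: [-0.1, 1.4, -3.1]
opening: 0.539
```

{"method": "apply_moves", "body": {"deltas": "0 -2 0 0.015;0 0 0 0;0 0 0 0;0 0 0 0;0 0 0 0;0 0 0 0;0 0 0 0;0 0 0 0;0 0 0 0;0 0 0 0"}}

```text
clock: 17.95
eef_pos: [0.5494, -0.0545, 0.1747]
tool_rot: [1.336, 1.122, -1.286]
force: [0.1, -0.2, -3.4]
opening: 0.544
```

```bash
python3 - <<'E'
from h import *
s=st(); im,c,P=wcloud('w5'); np.save('pics/w5.npy',P)
T=s['eef_pos']
for z in np.arange(-.025,.045,.005):
    m=(np.hypot(P[:,0]-T[0],P[:,1]-T[1])<.05)&(abs(P[:,2]-T[2]-z)<.0025); print(round(z,3),m.sum(),end='; ')
E
```

```text
t 17.95 tcp [ 0.5494 -0.0545  0.1747] jaw deg -98.2 down [ 0.031  0.008 -0.999] F [ 0.1 -0.2 -3.4] M [-0.003  0.068 -0.009] op 50.1 j6 1.46
-0.025 0; -0.02 40; -0.015 206; -0.01 3865; -0.005 3460; 0.0 359; 0.005 531; 0.01 664; 0.015 784; 0.02 854; 0.025 930; 0.03 4987; 0.035 981; 0.04 1744; 0.045 457;
```

View pics/w5.png

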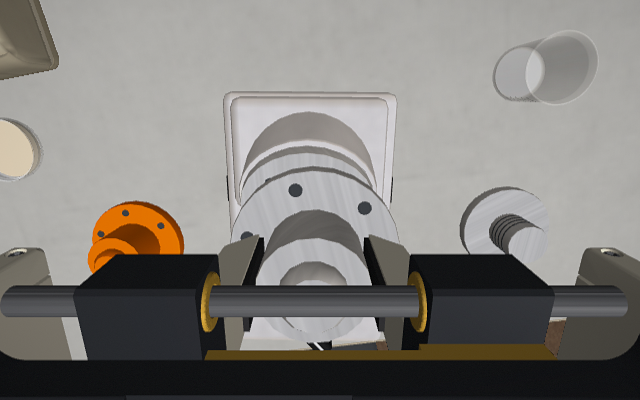

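```bash
cat > fit.py <<'E'
from h import *
from scipy.optimize import least_squares
yaw=np.radians(-8.6);t=np.radians(25)
ex=np.array([np.cos(yaw),np.sin(yaw),0]);ey=np.array([-ex[1],ex[0],0]);ez=np.array([0,0,1.])
a=-np.sin(t)*ex+np.cos(t)*ez; hx=np.cos(t)*ex+np.sin(t)*ez
def arc(L,R,g,xmin):
    "fit centre of known-radius circle to outermost points per bearing, rear part only"
    for i in range(3):
        D=L-g; th=np.arctan2(D[:,1],D[:,0]); r=np.hypot(*D.T); pts=[]
        for b in np.arange(-1.3,1.3,.05):
            m=(abs(th-b)<.025)&(r<R+.006)&(D[:,0]>xmin)
            if m.sum()>3: pts.append(L[m][np.argmax(r[m])])
        pts=np.array(pts); s=least_squares(lambda q:np.hypot(*(pts-q).T)-R,g,loss='soft_l1',f_scale=.001); g=s.x
    return g,len(pts),np.std(s.fun)
E
python3 - <<'E'
from fit import *
P=np.load('pics/w5.npy'); T=np.array([.5494,-.0545,.1747])
m=(abs(P[:,2]-(T[2]-.0064))<.003); z=np.median(P[m&(np.hypot(*(P[:,:2]-T[:2]).T)<.05)][:,2])
L=np.c_[(P[m]-T)@ex,(P[m]-T)@ey]; g=arc(L,.045,np.array([-.002,0]),.01); print('hub in (ex,ey) rel TCP',g,'flange z-T',z-T[2])
C=np.array([.552,-.047,.1055]); L=(P-C)@np.array([hx,ey,a]).T
f=(abs(L[:,2])<.006)&(L[:,0]>.015)&(L[:,0]<.055)&(abs(L[:,1])<.05); print(f.sum(),np.histogram(L[f][:,2],12))
h=np.median(L[f][:,2]); f=f&(abs(L[:,2]-h)<.002)
print('head',arc(L[f][:,:2],.047,np.zeros(2),.02),'h',h)
E
```

```text
hub in (ex,ey) rel TCP (array([-0.00211197, -0.00091626]), 52, np.float64(0.0002436089284011458)) flange z-T -0.007555453520444871
2070 (array([ 53,  59,  60,  34,  70, 115, 253, 619, 529, 228,  47,   3]), array([-0.00599953, -0.00548513, -0.00497073, -0.00445634, -0.00394194,
       -0.00342755, -0.00291315, -0.00239875, -0.00188436, -0.00136996,
       -0.00085556, -0.00034117,  0.00017323]))
head (array([ 0.00049177, -0.00334154]), 44, np.float64(0.0002478640691971566)) h -0.0020407551075110994
```

{"method": "apply_moves", "body": {"deltas": "1.2 5.2 -5 0;0 0 -10 0;0 0 -8 0;0 0 -4 0;0 0 -1 0;0 0 0 0;0 0 0 0;0 0 0 0;0 0 0 0;0 0 0 0", "newtons": 8}}

```text
clock: 19.25
eef_pos: [0.5507, -0.049, 0.1447]
tool_rot: [1.336, 1.122, -1.286]
force: [-1.5, -0.8, -3.9]
opening: 0.544
```

```bash
python3 - <<'E'
from fit import *
s=st(); T=s['eef_pos']; C=np.array([.5527,-.0496,.105]); D=T-2.1e-3*ex-[0,0,.0194]-C
print('hub vs C: ex,ey,z mm',(1e3*np.array([D@ex,D@ey,D[2]])).round(1),'want -4.2 0 19')
E
```

```text
t 19.25 tcp [ 0.5507 -0.049   0.1447] jaw deg -98.2 down [ 0.031  0.008 -0.999] F [-1.5 -0.8 -3.9] M [ 0.011  0.087 -0.037] op 50.1 j6 1.47
hub vs C: ex,ey,z mm [-4.2  0.3 20.3] want -4.2 0 19
```

{"method": "apply_moves", "body": {"deltas": "0 0 -1.3 0;-1.7 0.2 -2 0;-1.5 0.2 -2 0;-1.5 0.2 -2.2 0;-1.3 0.2 -2.2 0;-1.2 0.2 -2.3 0;-1.1 0.2 -2.3 0;-1 0.1 -2.4 0;-0.9 0.1 -2.4 0;0 0 0 0"}}

```text
clock: 20.5
eef_pos: [0.5403, -0.0477, 0.1249]
tool_rot: [1.337, 1.121, -1.285]
force: [-0.7, -0.3, -2.0]
opening: 0.542
```

```bash
python3 - <<'E'
from fit import *
s=st(); T=s['eef_pos']; G=T+[0,0,.019]-2.1e-3*ex; C=np.array([.5527,-.0496,.105]); D=G-C
print('grip vs C: ex,ey,z mm',(1e3*np.array([D@ex,D@ey,D[2]])).round(1),'final -16.2 0 34.8')
im,c,P=wcloud('w6'); 
im,d,c=shot('side'); uv=proj(c,C)[0].astype(int); save('s3',cv2.resize(im[uv[1]-65:uv[1]+65,uv[0]-90:uv[0]+90],None,fx=4,fy=4,interpolation=cv2.INTER_CUBIC))
n,Q=tiltfit('wrist',C+[-.005,0,.02],.05,.09,.16)
E
```

```text
t 20.5 tcp [ 0.5403 -0.0477  0.1249] jaw deg -98.2 down [ 0.033  0.007 -0.999] F [-0.7 -0.3 -2. ] M [-0.015  0.149  0.019] op 49.9 j6 1.47
grip vs C: ex,ey,z mm [-14.6   0.1  38.9] final -16.2 0 34.8
wrist 20900 7824 tilt 22.0 lean dir 173.5 mean [ 0.57   -0.0528  0.1276]
```

View pics/s3.png

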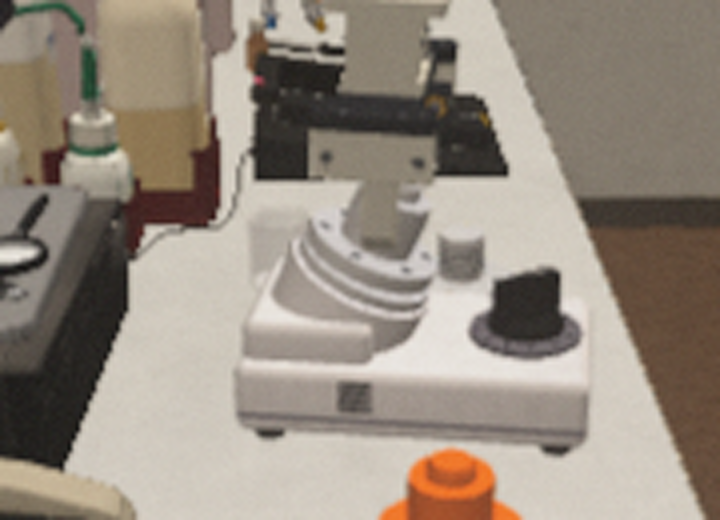

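{"method": "apply_moves", "body": {"deltas": "-0.9 0.1 -2.2 0;-0.7 0.1 -2 0;0 0 -0.6 0;0 0 -0.6 0;0 0 -0.6 0;0 0 0 0;0 0 0 0;0 0 0 0;0 0 0 0;0 0 0 0"}}

```text
clock: 21.9
eef_pos: [0.5395, -0.0472, 0.1218]
tool_rot: [1.339, 1.118, -1.282]
force: [-1.9, 0.5, 1.7]
opening: 0.545
```

```bash
python3 - <<'E'
from fit import *
s=st(); T=s['eef_pos']; G=T+[0,0,.019]-2.1e-3*ex; C=np.array([.5527,-.0496,.105]); D=G-C
print('grip vs C: ex,ey,z mm',(1e3*np.array([D@ex,D@ey,D[2]])).round(1),'final -16.2 0 34.8')
n,Q=tiltfit('wrist',C+[-.005,0,.02],.05,.09,.16); print('flange top h', (Q.mean(0)-C)@a)
E
```

```text
t 21.9 tcp [ 0.5395 -0.0472  0.1218] jaw deg -98.2 down [ 0.037  0.007 -0.999] F [-1.9  0.5  1.7] M [ 0.06   0.27  -0.027] op 50.1 j6 1.47
grip vs C: ex,ey,z mm [-15.5   0.4  35.8] final -16.2 0 34.8
wrist 23212 7789 tilt 24.8 lean dir 171.4 mean [ 0.5694 -0.0527  0.1262]
flange top h 0.012053722672320522
```

{"method": "apply_moves", "body": {"deltas": "0 0 -0.5 0;0 0 0 0;0 0 0 0;0 0 0 0;0 0 15 0;0 0 30 0;0 0 35 0;-20 -20 0 0;0 0 0 0;0 0 0 0", "hand": -1}}

```text
clock: 23.2
eef_pos: [0.5208, -0.068, 0.2088]
tool_rot: [1.34, 1.112, -1.278]
force: [0.7, 0.1, 0.3]
opening: 0.996
```

```bash
python3 - <<'E'
from fit import *
s=st(); C=np.array([.5527,-.0496,.105]); im,c,P=wcloud('w7')
n,Q=tiltfit('wrist',C+[-.005,0,.02],.05,.09,.16); print('flange top h', (Q.mean(0)-C)@a)
L=(P-C)@np.array([hx,ey,a]).T
m=(abs(L[:,2]-.012)<.002); print('flange ctr',arc(L[m][:,:2],.045,np.zeros(2),-.005))
m=(abs(L[:,2]-.05)<.003)&(np.hypot(L[:,0],L[:,1])<.035); print('barrel top circ',cv2.minEnclosingCircle(L[m][:,:2].astype(np.float32)),np.median(L[m][:,2]))
m=(abs(L[:,2]-.06)<.003)&(np.hypot(L[:,0],L[:,1])<.025); print('spigot top',cv2.minEnclosingCircle(L[m][:,:2].astype(np.float32)),np.median(L[m][:,2]))
m=(np.hypot(P[:,0]-.474,P[:,1]+.23)<.035)&(P[:,2]>.04)&(P[:,2]<.055); print('cap top',cv2.minEnclosingCircle(P[m][:,:2].astype(np.float32)),m.sum())
m=(np.hypot(P[:,0]-.474,P[:,1]+.23)<.06)&(P[:,2]>.007)&(P[:,2]<.016); print('cap flange',cv2.minEnclosingCircle(P[m][:,:2].astype(np.float32)),m.sum())
E
```

```text
t 23.2 tcp [ 0.5208 -0.068   0.2088] jaw deg -98.2 down [ 0.043  0.005 -0.999] F [0.7 0.1 0.3] M [ 0.038  0.052 -0.007] op 91.7 j6 1.42
wrist 11085 4852 tilt 25.0 lean dir 171.3 mean [ 0.562  -0.0534  0.1228]
flange top h 0.011992058437632574
flange ctr (array([-0.00051286, -0.0005711 ]), 52, np.float64(0.00023809003090772136))
barrel top circ ((-0.00030120951123535633, -0.0008076995145529509), 0.025636905804276466) 0.0500007494584885
spigot top ((0.0009823355358093977, -0.0005391114973463118), 0.014677649363875389) 0.059805255677282475
cap top ((0.475084513425827, -0.2344692051410675), 0.01820746809244156) 1163
cap flange ((0.4753045439720154, -0.2345971018075943), 0.042105354368686676) 3175
```

View pics/w7.png

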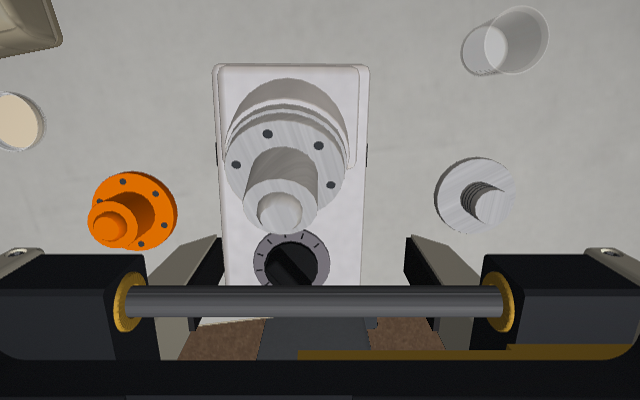

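{"method": "apply_moves", "body": {"deltas": "-11 -35 0 0;-12 -45 0 0;-12 -45 -10 0;-10 -38 -30 0;0 0 -40 0;0 0 -40 0;0 0 -30 0;0 0 -15 0;0 0 0 0;0 0 0 0"}}

```text
clock: 24.55
eef_pos: [0.4772, -0.2331, 0.0365]
tool_rot: [1.337, 1.117, -1.274]
force: [0.2, -0.4, 0.0]
opening: 1.001
```

```bash
python3 - <<'E'
from fit import *
s=st(); T=s['eef_pos']; im,c,P=wcloud()
m=(np.hypot(P[:,0]-.475,P[:,1]+.234)<.06)&(P[:,2]>.007)&(P[:,2]<.016); L=np.c_[(P[m]-T)@ex,(P[m]-T)@ey]; print('cap flange rel TCP ex ey',arc(L,.042,np.zeros(2),.0))
E
```

```text
t 24.55 tcp [ 0.4772 -0.2331  0.0365] jaw deg -97.9 down [ 0.042  0.007 -0.999] F [ 0.2 -0.4  0. ] M [0.041 0.049 0.013] op 92.1 j6 1.06
cap flange rel TCP ex ey (array([-0.00234948, -0.00205195]), 52, np.float64(0.00019271028943586738))
```

{"method": "apply_moves", "body": {"deltas": "-1.7 -0.8 -10 0;0 0 -8 0;0 0 0 0;0 0 0 0;0 0 0 0;0 0 0 0;0 0 0 0;0 0 0 0;0 0 0 0;0 0 0 0", "hand": 1, "newtons": 8}}

```text
clock: 25.85
eef_pos: [0.4763, -0.2345, 0.0191]
tool_rot: [1.336, 1.114, -1.272]
force: [-0.2, 0.1, -0.4]
opening: 0.393
```

```bash
python3 - <<'E'
from fit import *
s=st(); T=s['eef_pos']; im,c,P=wcloud()
m=(np.hypot(P[:,0]-.475,P[:,1]+.234)<.06)&(P[:,2]>.007)&(P[:,2]<.016); L=np.c_[(P[m]-T)@ex,(P[m]-T)@ey]; print('cap flange rel TCP ex ey',arc(L,.042,np.zeros(2),.0))
E
```

```text
t 25.85 tcp [ 0.4763 -0.2345  0.0191] jaw deg -97.9 down [ 0.045  0.005 -0.999] F [-0.2  0.1 -0.4] M [-0.01   0.063 -0.007] op 36.2 j6 1.06
cap flange rel TCP ex ey (array([-0.00173601, -0.00084413]), 52, np.float64(0.00017972368210885905))
```

{"method": "apply_moves", "body": {"deltas": "0 0 30 0;0 0 50 0;0 0 55 0;10 20 50 0;15 45 2 0;15 50 0 0;10 45 0 0;4 28 0 0;0 0 0 0;0 0 0 0", "newtons": 12}}

```text
clock: 27.15
eef_pos: [0.5275, -0.0395, 0.2092]
tool_rot: [1.338, 1.12, -1.277]
force: [-0.3, -0.5, -2.8]
opening: 0.39
```

{"method": "apply_moves", "body": {"deltas": "0 0 0 0;0 0 0 0;0 0 0 0;0 0 0 0;0 0 0 0;0 0 0 0;0 0 0 0;0 0 0 0;0 0 0 0;0 0 0 0"}}

```text
clock: 28.4
eef_pos: [0.5272, -0.0423, 0.209]
tool_rot: [1.341, 1.118, -1.28]
force: [0.8, 0.2, -1.9]
opening: 0.388
```

```bash
python3 - <<'E'
from fit import *
s=st(); T=s['eef_pos']; im,c,P=wcloud('w8'); np.save('pics/w8.npy',P)
Q=P[(np.hypot(*(P[:,:2]-T[:2]).T)<.05)&(abs(P[:,2]-T[2]+.007)<.004)]; z=np.median(Q[:,2]); print('flange z-T',z-T[2])
m=abs(P[:,2]-z)<.0025; L=np.c_[(P[m]-T)@ex,(P[m]-T)@ey]; print('cap rel TCP',arc(L,.042,np.array([-.002,0]),.005))
C=np.array([.5527,-.0496,.105]); L=(P-C)@np.array([hx,ey,a]).T
m=(abs(L[:,2]-.012)<.002)&(L[:,0]>-.01); print('hub flange ctr',m.sum(),arc(L[m][:,:2],.045,np.zeros(2),.005))
D=T-1.7e-3*ex-C; print('cap vs C ex ey z', (1e3*np.array([D@ex,D@ey,D[2]-.0191])).round(1),'want -24.3 0 56.6(+)')
E
```

```text
t 28.4 tcp [ 0.5272 -0.0423  0.209 ] jaw deg -98.2 down [ 0.038  0.009 -0.999] F [ 0.8  0.2 -1.9] M [0.033 0.056 0.033] op 35.7 j6 1.47
flange z-T -0.007421785444376022
cap rel TCP (array([-0.00190683, -0.00071448]), 52, np.float64(0.00018417650019445444))
hub flange ctr 4309 (array([-0.00044629, -0.00057063]), 52, np.float64(0.0003194038522031936))
cap vs C ex ey z [-28.    3.4  84.9] want -24.3 0 56.6(+)
```

{"method": "apply_moves", "body": {"deltas": "3.3 -3.7 0 0;0 0 -8 0;0 0 -8 0;0 0 -6 0;0 0 -3 0;0 0 -2 0;0 0 0 0;0 0 0 0;0 0 0 0;0 0 0 0", "newtons": 8}}

```text
clock: 29.7
eef_pos: [0.5306, -0.0463, 0.1803]
tool_rot: [1.341, 1.118, -1.28]
force: [-0.5, 0.5, -2.1]
opening: 0.391
```

```bash
python3 - <<'E'
from fit import *
s=st(); T=s['eef_pos']; C=np.array([.5527,-.0496,.105])
D=T-1.9e-3*ex-C; print('cap vs C ex ey z', (1e3*np.array([D@ex,D@ey,D[2]-.0191])).round(1),'want -24.3 .2 56.6')
E
```

```text
t 29.7 tcp [ 0.5306 -0.0463  0.1803] jaw deg -98.2 down [ 0.038  0.009 -0.999] F [-0.5  0.5 -2.1] M [0.043 0.113 0.054] op 35.9 j6 1.47
cap vs C ex ey z [-24.2  -0.   56.2] want -24.3 .2 56.6
```

{"method": "apply_moves", "body": {"deltas": "0 0 -0.5 0;-1.6 0.2 -1.1 0;-1.6 0.2 -1.2 0;-1.5 0.2 -1.3 0;-1.5 0.2 -1.4 0;-1.4 0.2 -1.4 0;-1.3 0.2 -1.5 0;-1.3 0.2 -1.6 0;-1.2 0.2 -1.6 0;0 0 0 0"}}

```text
clock: 30.95
eef_pos: [0.5194, -0.0447, 0.1689]
tool_rot: [1.342, 1.115, -1.278]
force: [0.8, 0.4, 0.6]
opening: 0.387
```

```bash
python3 - <<'E'
from fit import *
s=st(); T=s['eef_pos']; C=np.array([.5527,-.0496,.105])
D=T+[0,0,.019]-1.9e-3*ex-C; print('grip vs C ex ey z', (1e3*np.array([D@ex,D@ey,D[2]])).round(1),'final -38 .2 80.6')
n,Q=tiltfit('wrist',C+a*.064,.045,.13,.2); print('h',(Q.mean(0)-C)@a)
n,Q=tiltfit('wrist',C+a*.012,.05,.08,.145); print('hub h',(Q.mean(0)-C)@a)
E
```

```text
t 30.95 tcp [ 0.5194 -0.0447  0.1689] jaw deg -98.2 down [ 0.042  0.008 -0.999] F [0.8 0.4 0.6] M [ 0.11  -0.036 -0.016] op 35.6 j6 1.46
grip vs C ex ey z [-35.5  -0.1  82.9] final -38 .2 80.6
wrist 15485 7903 tilt 21.1 lean dir 173.9 mean [ 0.5459 -0.0493  0.1715]
h 0.06311283312571006
wrist 8275 5330 tilt 24.8 lean dir 171.4 mean [ 0.5696 -0.0529  0.1263]
hub h 0.012004662277090364
```

{"method": "apply_moves", "body": {"deltas": "-1.1 0.2 -1.6 0;-1 0.2 -1.4 0;-0.3 0.1 -0.6 0;0 0 -0.6 0;0 0 -0.6 0;0 0 -0.5 0;0 0 0 0;0 0 0 0;0 0 0 0;0 0 0 0"}}

```text
clock: 32.3
eef_pos: [0.5178, -0.0443, 0.1665]
tool_rot: [1.343, 1.111, -1.275]
force: [-1.7, 0.4, 2.7]
opening: 0.39
```

```bash
python3 - <<'E'
from fit import *
s=st(); T=s['eef_pos']; C=np.array([.5527,-.0496,.105])
D=T+[0,0,.019]-1.9e-3*ex-C; print('grip vs C ex ey z', (1e3*np.array([D@ex,D@ey,D[2]])).round(1),'final -38 .2 80.6')
n,Q=tiltfit('wrist',C+a*.064,.045,.13,.2); print('h',(Q.mean(0)-C)@a)
n,Q=tiltfit('wrist',C+a*.012,.05,.08,.145); print('hub h',(Q.mean(0)-C)@a)
E
```

```text
t 32.3 tcp [ 0.5178 -0.0443  0.1665] jaw deg -98.2 down [ 0.046  0.007 -0.999] F [-1.7  0.4  2.7] M [-0.01   0.138 -0.031] op 35.9 j6 1.46
grip vs C ex ey z [-37.2   0.   80.5] final -38 .2 80.6
wrist 16435 7894 tilt 24.9 lean dir 172.9 mean [ 0.5448 -0.0493  0.1711]
h 0.06324341981739078
wrist 8566 5505 tilt 24.8 lean dir 171.4 mean [ 0.5695 -0.0529  0.1263]
hub h 0.012037126313423989
```

{"method": "apply_moves", "body": {"deltas": "0 0 0 0;0 0 0 0;0 0 0 0;0 0 0 0;0 0 15 0;0 0 30 0;0 0 45 0;-20 0 20 0;-40 0 10 0;-30 0 0 0", "hand": -1}}

```text
clock: 33.65
eef_pos: [0.4258, -0.0443, 0.2881]
tool_rot: [1.342, 1.114, -1.277]
force: [-0.1, -0.1, 0.4]
opening: 1.0
```

{"method": "apply_moves", "body": {"deltas": "0 0 0 0;0 0 0 0;0 0 0 0;0 0 0 0;0 0 0 0;0 0 0 0;0 0 0 0;0 0 0 0;0 0 0 0;0 0 0 0"}}

```text
clock: 34.9
eef_pos: [0.427, -0.0444, 0.2878]
tool_rot: [1.342, 1.114, -1.276]
force: [-0.4, -0.2, -0.1]
opening: 0.999
```

```bash
python3 - <<'E'
from fit import *
s=st(); C=np.array([.5527,-.0496,.105])
n,Q=tiltfit('wrist',C+a*.064,.045,.13,.185); print('h',(Q.mean(0)-C)@a)
n,Q=tiltfit('wrist',C+a*.012,.05,.08,.145); print('hub h',(Q.mean(0)-C)@a)
im,c,P=wcloud('w9'); L=(P-C)@np.array([hx,ey,a]).T
for h,R,n in((.012,.045,'hub'),(.063,.042,'cap')):
    m=abs(L[:,2]-h)<.002; print(n,arc(L[m][:,:2],R,np.zeros(2),.005))
b=(np.hypot(P[:,0]-.447,P[:,1]+.033)<.035)&(P[:,2]>.09)&(P[:,2]<.105)
print('bar',b.sum(),cv2.minAreaRect(P[b][:,:2].astype(np.float32)) if b.sum()>9 else 0)
im,d,c=shot('side'); save('s4',im)
z0=np.load('pics/top0.npz'); im2,d2,c2=shot('top')
for n,(u0,u1,v0,v1) in dict(dish=(245,275,155,185),beaker=(412,445,158,188),timer=(203,237,148,180),orange=(272,312,188,228)).items():
    print(n,abs(im2[v0:v1,u0:u1].astype(int)-z0['im'][v0:v1,u0:u1]).mean().round(1))
uv=proj(c,C+a*.04)[0].astype(int); A=cv2.resize(im[uv[1]-65:uv[1]+65,uv[0]-90:uv[0]+90],None,fx=4,fy=4,interpolation=cv2.INTER_CUBIC); save('s5',A)
E
```

```text
t 34.9 tcp [ 0.427  -0.0444  0.2878] jaw deg -98.2 down [ 0.044  0.007 -0.999] F [-0.4 -0.2 -0.1] M [0.037 0.035 0.009] op 91.9 j6 1.41
wrist 6818 5984 tilt 25.0 lean dir 171.3 mean [ 0.5325 -0.0481  0.1651]
h 0.0629892980311203
wrist 1795 1362 tilt 25.4 lean dir 171.4 mean [ 0.5734 -0.0573  0.1283]
hub h 0.012004186021460252
hub (array([-0.00164469, -0.00055914]), 52, np.float64(0.0011774739248501603))
cap (array([-0.00182404, -0.00075293]), 52, np.float64(0.00027596901531984146))
bar 669 ((0.4480264186859131, -0.034520406275987625), (0.049428801983594894, 0.014104669913649559), 31.31184959411621)
dish 6.5
beaker 6.5
timer 6.2
orange 5.6
```

View pics/s5.png

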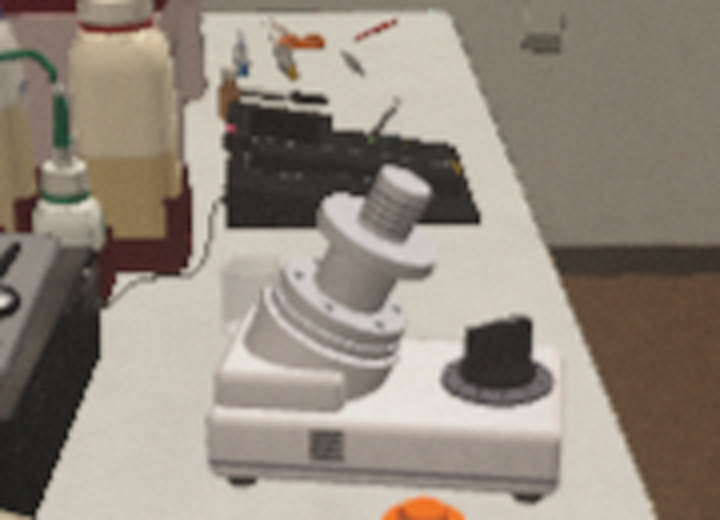

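View pics/w9.png

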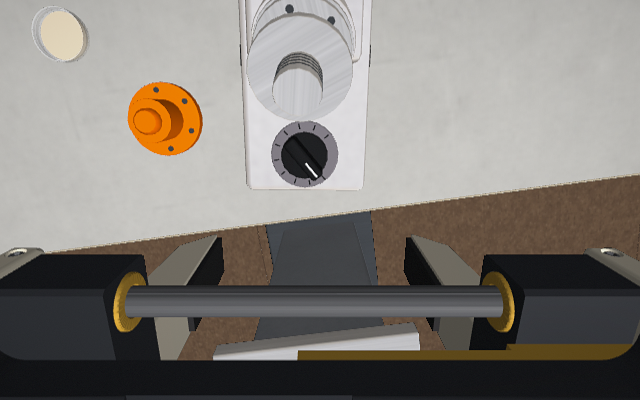

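```bash
python3 -c "
from h import *
print(ctrl.hand_in()); st()"
```

```text
the job is handed in; nothing more can be done
None
the job is handed in; nothing more can be done
```

I turned the knob to its anticlockwise stop, seated the hub on the drive spigot, then the end cap on the hub, and handed the job in at about 35 s. The tool only points down, so each part was set on its rear edge. It was then eased over to the 25° lean, pivoting in a light 8 N grip with only a few newtons of contact.

**Last checks:**
- **Knob:** The first turn ran into the stop and the jaws slipped round the bar. I regripped and pushed again, and the resisting moment reached about 0.56 N m, far above the 0.03 N m friction. The bar read about 31° (world angle) before and after that push.
- **Hub:** It leaned 25.0° in the right direction after release. Its flange top read 12.0 mm above the face instead of 13; the wrist camera reads about 1 mm low, so I take it as flush.
- **End cap:** It leaned 25.0°, with its underside 51.0 mm above the hub's, which is fully home.
- **Hub and cap centres:** From the final distant view these read about 1.7 mm towards the front, with a poor fit for the partly hidden hub. A closer view put the hub within 0.6 mm.
- **Dish, beaker and timer:** Their image areas changed only by noise, about the same as the untouched orange part. The gripper was open and clear at hand-in.

The top and wrist cameras disagreed by 3 to 5 mm in y. I corrected for it using where the jaws centred on the parts.

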